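# Close the keyed lid of a culture jar and check that it does not rock

## Task

Close the culture jar: lift the lid by its bar, rest it level on the jar for a moment with its key on top of the rim, 20 to 60 degrees to one side of the notch, then turn it along the rim without lifting until the key drops into the notch and the lid is fully home. Let go and check that it does not rock: with the fingertips press down on the flat top of the lid well out towards the edge, first on the key side, then on the opposite side. Leave the lid home and the other things on the bench where they are.

Things in the scene. Friction and masses are not known exactly. Their poses are not given: they have to be found in the camera images.
- jar: Culture jar, fixed to the bench: a round steel pot on a grey foot (170 mm diameter, 12 mm thick), three culture dishes inside. Outer diameter 132 mm, bore 100 mm, height 100 mm, flat rim with one notch cut through it. Origin on the jar's axis at the bench; z up; +x points from the axis through the middle of the notch.
- jar_notch (a point): Middle of the notch in the jar's rim, at rim height: 58 mm from the jar's axis along its +x, 100 mm above the bench; the jar's axes. The notch is 18 mm wide with parallel sides and 12 mm deep.
- lid: Steel lid of the jar, 0.3 to 0.5 kg, loose, right way up on the bench. Round plug below, 96 mm diameter, z 0 to 18 mm (its lowest 7 mm taper to 91 mm); round flange above, 136 mm diameter, z 18 to 26 mm; a key on the +x side; a bar handle on top. Origin on the lid's axis at the plug's bottom; z up. Level with the key on the rim the origin is 92 mm above the jar's (plug 8 mm into the bore); home it is 82 mm.
- lid_key (a point): The lid's key: a block 14 mm wide under the flange, z 8 to 18 mm above the lid's origin, running out along the lid's +x to 78 mm from the axis, where it shows as an ear 10 mm beyond the flange (ear's top level with the flange's top). This point: 58 mm from the axis on the key's underside; the lid's axes. The key fits the notch within about 2 degrees.
- lid_bar (a point): Middle of the lid's black bar handle, on the lid's axis, 60 mm above its origin; the lid's axes. The bar is 16 mm wide (along x), 90 mm long (along y, at right angles to the key's direction), z 50 to 70 mm above the lid's origin, on two posts 36 mm either side of the axis; clear below it down to the flange's top at 26 mm.
- lid_key_side (a point): Point on the flat top of the lid's flange on the key side, 45 mm from the axis along the lid's +x, 26 mm above the lid's origin; the lid's axes. A place to press; it is rigid.
- lid_back_side (a point): Point on the flat top of the lid's flange opposite to the key, 45 mm from the axis along the lid's -x, 26 mm above the lid's origin; the lid's axes. A place to press; it is rigid.
- plates: Bystander, loose: stack of three clear well plates with pink wells, 86 x 128 x 54 mm. Origin at the centre of its underside, z up. Leave alone.
- plate: Bystander, loose: single clear well plate with pink wells, 86 x 128 x 18 mm. Origin at the centre of its underside, z up. Leave alone.
- dishes: Bystander, loose: stack of three culture dishes, 90 mm diameter, 45 mm high. Origin at the centre of its underside, z up. Leave alone.
- timer: Bystander, loose: flat white bench timer, 62 x 66 x 20 mm. Origin at the centre of its underside, z up. Leave alone.
- medium: Bystander, loose: glass medium bottle with a white cap, 72 mm diameter, 150 mm high. Origin at the centre of its underside, z up. Leave alone.
- rack: Bystander, loose: white tube rack with capped tubes, 200 x 75 mm, 102 mm high. Origin at the centre of its underside, z up. Leave alone.
- tipbox: Bystander, loose: grey and clear pipette tip box, 120 x 85 x 70 mm. Origin at the centre of its underside, z up. Leave alone.
Things that resemble listed ones, but are neither listed nor needed, are in the scene too. Leave any purple look-alike of the lid alone. Leave any green look-alike of the jar alone.

How it is judged:
On the way, in this order (a step that is already met when the one before it is completed fails the run):
1. the lid rests on the jar's rim with its key on top of the rim, more than 12 degrees to the side of the notch (z of lid in the frame of jar between 0.0862 and 0.0955 m and horizontal distance between lid and jar below 0.006 m and angle between lid's own z axis and vertical below 0.12 rad and angle between the x axis of lid and the x axis of jar, either way round above 0.21 rad and contact force between lid and jar above 0.5 N), for 0.2 s.
2. the lid is turned on the rim, key still on top of the rim, to within 8 degrees of the notch (z of lid in the frame of jar between 0.0862 and 0.0955 m and horizontal distance between lid and jar below 0.006 m and angle between lid's own z axis and vertical below 0.12 rad and angle between the x axis of lid and the x axis of jar, either way round below 0.14 rad).
3. the key has dropped into the notch and the lid is home, flange on the rim (z of lid in the frame of jar below 0.0845 m and horizontal distance between lid and jar below 0.005 m and angle between lid's own z axis and vertical below 0.03 rad and angle between the x axis of lid and the x axis of jar, either way round below 0.06 rad), for 0.2 s.
4. the fingers press on the lid's top on the key side, at least 25 mm from the bar's middle line, the lid staying home (contact force between the fingers and lid above 1 N and x of the grasp point in the frame of lid above 0.025 m and z of lid in the frame of jar below 0.0845 m and horizontal distance between lid and jar below 0.005 m), for 0.1 s.
5. the fingers press on the lid's top on the side opposite to the key, at least 25 mm from the bar's middle line, the lid staying home (contact force between the fingers and lid above 1 N and x of the grasp point in the frame of lid below -0.025 m and z of lid in the frame of jar below 0.0845 m and horizontal distance between lid and jar below 0.005 m), for 0.1 s.
At the end, for the whole second after the job is handed in: The lid is home on the jar and at rest: its origin less than 84.5 mm above the jar's origin (82 mm when the flange lies on the rim), within 5 mm of the jar's axis, tilted less than 0.03 rad, its key in the notch (directions within 0.06 rad) (all of step 3 and linear speed of lid below 0.01 m/s and angular speed of lid below 0.05 rad/s); the robot touches nothing.
It fails at once if one of the bystanders is moved by more than 30 mm (distance of any of plates, plate, dishes, timer, medium, rack, tipbox from where it was at the start of the episode above 0.03 m).
It also fails if it takes over 61 s, if anything falls off the work surface, if the arm or the gripper's body presses on something with over 40 N, if the wrist force passes 120 N, or if a joint passes its speed limit or range.

## Robot

A 7-joint arm with a two-finger parallel gripper is mounted at the origin on the work surface. World frame = base frame: x ahead of the robot, y to its left, z up, the work surface at z = 0. Lengths are in m, angles in rad, forces in N, time in s.
With the tool pointing down it reaches from about 0.35 to 0.9 m from the base axis. Payload 8.1 kg.
Tool frame: the origin (TCP) lies midway between the tips of the shut fingers; the grasp point (between the pads) lies 19 mm behind it; x points along the fingers, z is the direction in which the jaws open and shut, and the axes are right-handed (so a half turn about x gives the same grasp; the last joint's range is limited). The gripper opens to 92 mm and grips with 3 to 60 N. Pads are 19 mm wide; open, the fingers measure 130 mm over their backs; the gripper's body (75 mm by 190 mm) begins 47 mm behind the grasp point.
Start: joints at [-1.4, 0.434, 0.025, 1.573, -0.012, 1.134, -0.075], TCP at [0.169, 0.602, 0.227] pointing down, gripper open.
Joint ranges: [-2.62, 2.62], [-0.44, 2.09], [-1.27, 1.32], [0.08, 2.57], [-1.32, 4.46], [0.12, 2], [-2.74, 2.74]. Speed limits (rad/s): [2.22, 2.22, 3.01, 3.01, 3.14, 3.14, 3.14].

## Interface

Orientations are given as a rotation vector (axis times angle).
In Python, from cell import arm gives the robot as it stands. The module is installed in compiled form; this text tells all that it offers.
- The arm moves only by the tool move_arm, never from a script. Its argument "steps" is text: rows parted by semicolons, each of 5 numbers parted by spaces: the shift along the tool's x, y, z in m, then the turn about the tool's x in rad, then the closure in counts, from 0 (fully open) to 255 (shut). A call has 1 to 10 rows; each row is the pose to reach, as a shift and turn from the pose commanded when the call began, along the tool's axes at that moment; what a row does not reach only later rows make up. A row lasts 1/12 s, in which the tool goes at most 41.7 mm and 7.16 degrees, less where a joint would pass 70% of its speed; a pose out of reach is approached as far as the arm can. A call with a gripper value outside its range is refused whole. The fingers move at their own pace and stop on an object; "squeeze" is the grip in N (left out, the last holds). Time passes only in rows, so rows that repeat a pose let the fingers close. It gives the time, the measured TCP pose, the force and the opening at its end, in the units of the state.
- arm.observe(): the state, without advancing time (a new reading comes with each control period).
- arm.get_image(name): name is "side" or "top" or "wrist"; returns a dict with "img" (384x512x3 uint8, blue, green, red), "z_map" (384x512 float32, m along the optical axis (not along the pixel's ray), 0 where there is no reading), "vfov" (degrees; the focal length in pixels is half the picture's height over the tangent of half this angle, whatever the lens; pixels are square), "cx", "cy" (the principal point, pixels), "extrinsics" (4x4, takes a point from camera to world coordinates). Camera axes: x right, y up, looking along -z (the intrinsics and any distortion apply to the point x, -y, -z); pixel columns grow to the right and rows downward; lengths in m; the calibration is good to about 2 mm. A picture is of the moment at which its call begins.
- arm.sign_off(): hands the job in, once; it reports no verdict.
The state is a dict: "clock": time; "joints": joint angles; "dq": joint speeds; "joint_efforts": joint torques, N m; "position": TCP position; "ee_rot": TCP orientation; "force": force on the tool from outside, world axes, zero at the start; "ft_torque": the same for the moment, N m; "width": opening from 0.0 (shut) to 1.0 (fully open).
Only numpy, scipy, OpenCV 4.12 (cv2) and the standard library are available. Lean on these libraries where they do the work, as an engineer would, in place of code of your own. Each camera call takes 0.05 s, during which the arm holds its last target.

## Working session

There is one attempt and no reset: what is moved stays moved. The work goes in short steps, Python scripts to look and compute and a tool call to move; the robot and the scene stay as the last step left them, time stands still between calls to the robot, and variables do not carry over. Pictures are saved under pics/ and viewed, and the job is handed in when it is done.

Besides the shell and the picture viewer there is one more tool, called after "Emit:" by a JSON object that holds its "fn" and its "kwargs". move_arm: Moves the arm, as the interface text tells. Its arguments: {"type":"object","properties":{"steps":{"type":"string"},"squeeze":{"type":"number"}},"required":["steps"]}

```bash
mkdir -p pics; cat > h.py <<'E'
import numpy as np, cv2
from scipy.spatial.transform import Rotation as R
from cell import arm
def shot(name,tag):
    d=arm.get_image(name); cv2.imwrite(f'pics/{tag}.png',d['img']); 
    np.savez(f'pics/{tag}.npz',**{k:v for k,v in d.items()}); return d
def load(tag): return dict(np.load(f'pics/{tag}.npz'))
def px2w(d,u,v,zz=None):
    f=192/np.tan(np.radians(float(d['vfov']))/2)
    if zz is None: zz=float(d['z_map'][int(round(v)),int(round(u))])
    p=np.array([(u-d['cx'])/f*zz,-(v-d['cy'])/f*zz,-zz,1]); return (d['extrinsics']@p)[:3]
def px2plane(d,u,v,z):
    a=px2w(d,u,v,1.0); c=d['extrinsics'][:3,3]; r=a-c
    return c+r*(z-c[2])/r[2]
def w2px(d,p):
    f=192/np.tan(np.radians(float(d['vfov']))/2)
    q=np.linalg.inv(d['extrinsics'])@np.append(p,1); return d['cx']+f*q[0]/-q[2], d['cy']+f*q[1]/q[2]
def crop(tag,u0,v0,u1,v1,s,out):
    im=cv2.imread(f'pics/{tag}.png')[v0:v1,u0:u1]; cv2.imwrite(f'pics/{out}.png',cv2.resize(im,None,fx=s,fy=s,interpolation=cv2.INTER_CUBIC))
E
python3 - <<'E'
from h import *
for n in ('top','side','wrist'):
    d=shot(n,n+'0'); print({k:v for k,v in d.items() if k not in('img','z_map')})
print(arm.observe())
E
```

```text
{'vfov': 47.7553329991829, 'cx': 257.7016788092032, 'cy': 194.77971577967213, 'extrinsics': array([[ 0.01998968,  0.9987239 , -0.04637876,  0.44739642],
       [-0.99964251,  0.02078883,  0.01681302,  0.01371325],
       [ 0.01775573,  0.0460261 ,  0.99878243,  1.67294526],
       [ 0.        ,  0.        ,  0.        ,  1.        ]])}
{'vfov': 51.83777650493333, 'cx': 264.23402471442705, 'cy': 201.36602769556373, 'extrinsics': array([[ 0.97308099,  0.12525819, -0.19345224,  0.30602191],
       [-0.23011572,  0.4819856 , -0.84542098, -0.98997456],
       [-0.0126547 ,  0.86717949,  0.4978349 ,  0.69745263],
       [ 0.        ,  0.        ,  0.        ,  1.        ]])}
{'vfov': 66.92599064831388, 'cx': 257.9271263351956, 'cy': 191.3149327017885, 'extrinsics': array([[ 0.26982405, -0.92684542, -0.26106043,  0.09884513],
       [ 0.96290902,  0.25941065,  0.07424504,  0.62141818],
       [-0.00109182, -0.27141054,  0.96246305,  0.38342314],
       [ 0.        ,  0.        ,  0.        ,  1.        ]])}
{'clock': 0.15, 'joints': array([-1.39960523,  0.43506359,  0.02496638,  1.57382639, -0.01160601,
        1.13398379, -0.07508245]), 'dq': array([ 0.00213448, -0.00079457,  0.00118894, -0.00321057, -0.00136297,
       -0.00326778,  0.00025502]), 'joint_efforts': array([ 2.26213051e-03, -6.68262291e+01,  9.86092910e-01, -3.14696825e+01,
       -6.05066260e-02,  3.93307116e-02,  1.26548771e-04]), 'position': array([0.16893049, 0.60137159, 0.22614861]), 'ee_rot': array([-1.00590127,  1.32724994,  1.00463566]), 'force': array([-0.10953418,  0.18464666,  0.48827189]), 'ft_torque': array([ 0.00729808, -0.02870706, -0.0014806 ]), 'width': 1.0016169565407413}
```

View pics/top0.png

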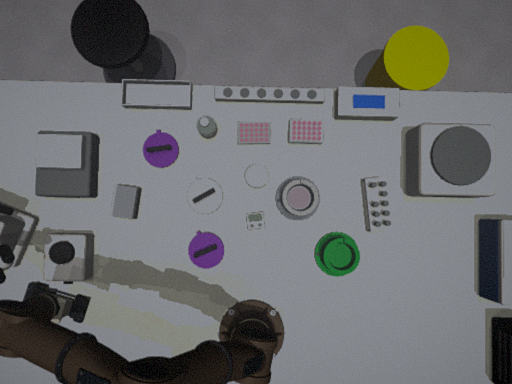

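View pics/side0.png

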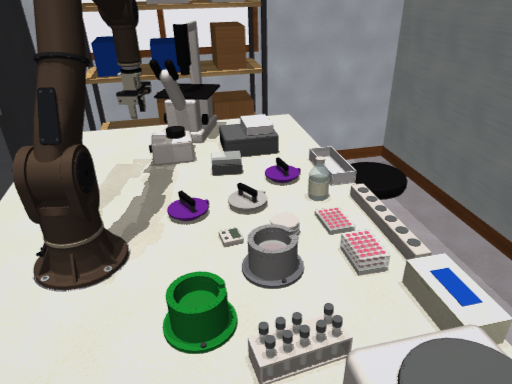

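View pics/wrist0.png

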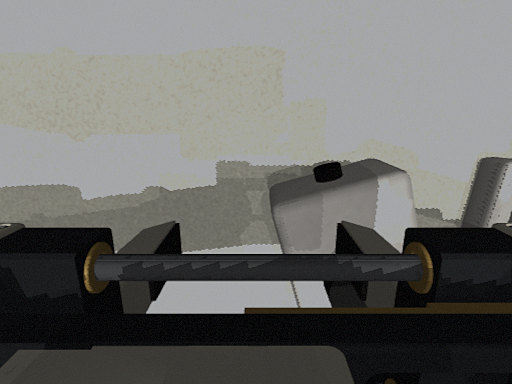

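Lid candidates in the top view are grey (205,196), purple (161,150) and purple (206,250). Jar candidates are grey steel (298,198) and green (337,254). I choose the grey lid and the grey jar, and will check both in close crops.

```bash
python3 - <<'E'
from h import *
crop('top0',175,160,335,230,5,'c_top')
crop('side0',210,170,320,290,5,'c_side')
d=load('top0')
for u,v in [(205,205),(205,195),(298,198),(283,198),(313,198)]: print(u,v,px2w(d,u,v))
E
```

```text
205 205 [0.48101402 0.18522813 0.02299508]
205 195 [0.51698946 0.18134373 0.06944876]
298 198 [ 0.51329107 -0.16360362  0.06278253]
283 198 [ 0.51070814 -0.10504531  0.09827742]
313 198 [ 0.51351475 -0.2163061   0.08520044]
```

View pics/c_top.png

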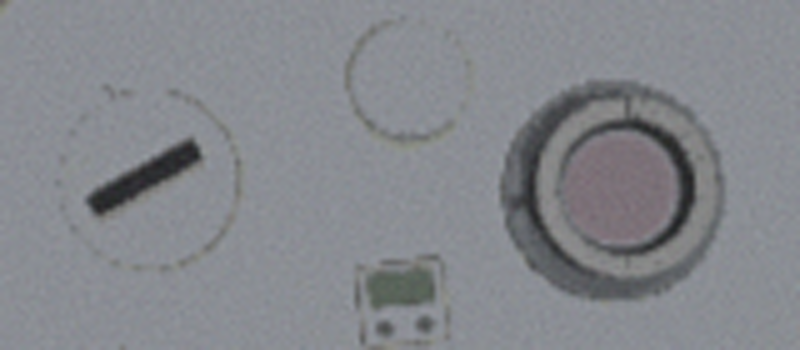

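View pics/c_side.png

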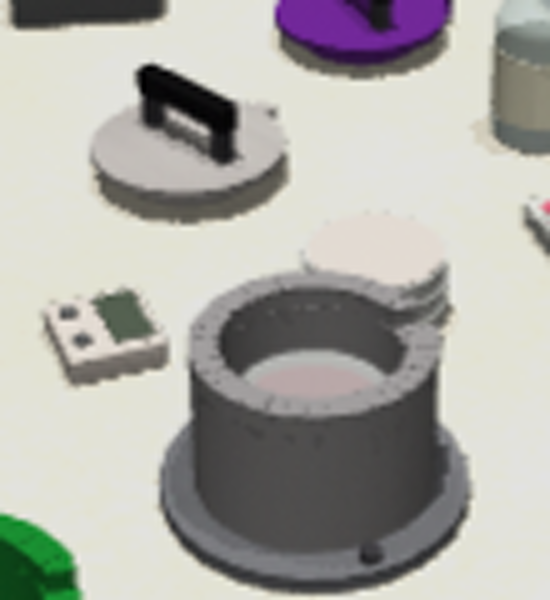

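```bash
python3 - <<'E'
from h import *
def cloud(d):
    f=192/np.tan(np.radians(float(d['vfov']))/2); z=d['z_map']
    v,u=np.mgrid[:384,:512]; p=np.stack([(u-d['cx'])/f*z,-(v-d['cy'])/f*z,-z,np.ones_like(z)],-1)
    return (p@d['extrinsics'].T)[...,:3]
for t in ('top0','side0'):
    d=load(t); P=cloud(d); P=P[d['z_map']>0]
    for nm,c,z0,z1,r in (('jar',(0.513,-0.155),.085,.12,.085),('bar',(0.515,.185),.055,.085,.08),('flange',(0.515,.185),.016,.04,.1)):
        m=(np.hypot(P[:,0]-c[0],P[:,1]-c[1])<r)&(P[:,2]>z0)&(P[:,2]<z1); Q=P[m]
        print(t,nm,m.sum(),Q.mean(0),Q.min(0),Q.max(0),np.median(Q[:,2]))
        xy=Q[:,:2].astype(np.float32)
        if nm=='bar': print(cv2.minAreaRect(xy))
        else: print(cv2.minEnclosingCircle(xy))
        im=np.zeros((100,100),int)
    d=load(t);P=cloud(d); 
    c=(0.511,-0.155); s=0.0
    zi=np.where((abs(P[...,0]-c[0])<.09)&(abs(P[...,1]-c[1])<.09),P[...,2],0)
    vmin=np.clip((zi-.05)/.07,0,1)*255
    vv,uu=np.where(zi>0.02); b=vmin[vv.min():vv.max()+1,uu.min():uu.max()+1].astype(np.uint8)
    print(vv.min(),uu.min()); cv2.imwrite(f'pics/z_{t}.png',cv2.resize(b,None,fx=8,fy=8,interpolation=0)[:600,:800])
E
```

```text
top0 jar 461 [ 0.51655518 -0.16674379  0.09829226] [ 0.45342426 -0.22931193  0.08506529] [ 0.58226405 -0.10136645  0.10798783] 0.09837336076044068
((0.5171919465065002, -0.1663702428340912), 0.06676428020000458)
top0 bar 113 [0.51761202 0.18798028 0.06871459] [0.49041902 0.14863983 0.05551115] [0.54341071 0.22897178 0.08027579] 0.0691578803325239
((0.5176413059234619, 0.1881936937570572), (0.016327885910868645, 0.08958019316196442), 31.02223777770996)
top0 flange 894 [0.51831161 0.1887487  0.02544869] [0.45052083 0.12117063 0.01621787] [0.58734346 0.25516264 0.03723586] 0.02541828800063539
((0.5219358205795288, 0.19304822385311127), 0.07266713678836823)
177 277
side0 jar 892 [ 0.51293939 -0.17383714  0.09631109] [ 0.44854742 -0.23374027  0.08512631] [ 0.58210988 -0.09916706  0.10393748] 0.09848238589101005
((0.5152587294578552, -0.1667994260787964), 0.0681132972240448)
side0 bar 128 [0.51600396 0.1802195  0.06534638] [0.48917124 0.1443421  0.05506612] [0.54355538 0.22236239 0.07299345] 0.06723017607605636
((0.5159866213798523, 0.18440061807632446), (0.01941436529159546, 0.09098847955465317), 31.942678451538086)
side0 flange 562 [0.51140661 0.17401267 0.02587992] [0.44807485 0.11672997 0.01748438] [0.58302844 0.24837158 0.03970392] 0.02589065470356844
((0.521941602230072, 0.18691928684711456), 0.07432187348604202)
224 248
```

View pics/z_top0.png

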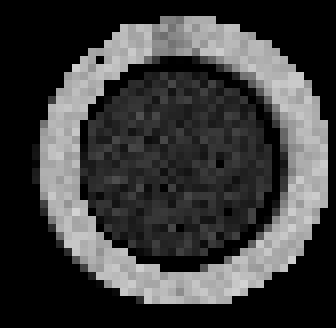

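View pics/z_side0.png

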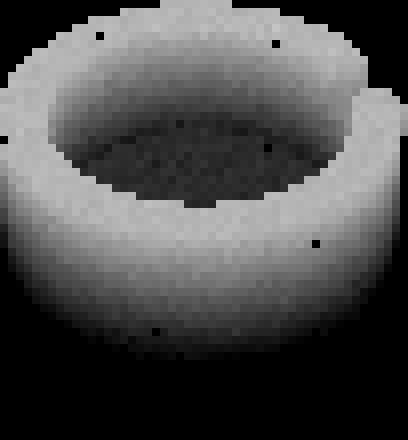

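```bash
cat >> h.py <<'E'
def tool():
    s=arm.observe(); M=R.from_rotvec(s['ee_rot']).as_matrix(); return s,M
def plan(target,ang=None):
    s,M=tool(); d=M.T@(np.array(target)-s['position']); 
    zz=np.degrees(np.arctan2(M[1,2],M[0,2]))
    print('t',round(s['clock'],2),'pos',s['position'].round(4),'x',M[:,0].round(3),'zdir deg',zz.round(2),'F',s['force'].round(2),'w',round(s['width'],3),'q',s['joints'].round(2))
    print('shift',d.round(4))
    if ang is not None:
        a=(ang-zz+90)%180-90   # world +z yaw needed
        print('turn about tool x',round(-np.radians(a),4),'deg',-a)
E
python3 - <<'E'
from h import *
def cloud(d):
    f=192/np.tan(np.radians(float(d['vfov']))/2); z=d['z_map']
    v,u=np.mgrid[:384,:512]; p=np.stack([(u-d['cx'])/f*z,-(v-d['cy'])/f*z,-z,np.ones_like(z)],-1)
    return (p@d['extrinsics'].T)[...,:3][z>0]
P=cloud(load('top0'))
c=np.array([.517,-.1665]); q=P[:,:2]-c; r=np.hypot(*q.T)
m=(r>.05)&(r<.068)&(P[:,2]>.08)&(P[:,2]<.0935)
a=np.degrees(np.arctan2(q[m,1],q[m,0])); print(np.histogram(a,np.arange(-180,181,10))[0]); n=abs(a)<30; print(a[n].mean(),n.sum())
c=np.array([.5177,.1883]); q=P[:,:2]-c; r=np.hypot(*q.T)
m=(r>.0705)&(r<.082)&(P[:,2]>.013)&(P[:,2]<.04)
print(np.degrees(np.arctan2(q[m,1],q[m,0])),r[m])
m=(r<.06)&(P[:,2]>.055); e=np.linalg.eigh(np.cov(q[m].T)); v=e[1][:,1]; print('bar',np.degrees(np.arctan2(v[1],v[0])))
plan([.5176,.1883,.30],29)
E
```

```text
[ 0  0  0  1  0  0  2  1  0  1  1  1  1  1  1  2  0  5 12  6  0  0  1  1
  0  2  2  2  1  2  1  2  2  0  0  2]
2.841727642463947 25
[28.52760631 26.39346529 32.60537591 29.92153145 27.56798784 25.05827936
 33.72077228 31.3884855 ] [0.07852455 0.07774769 0.07782828 0.07533019 0.07413279 0.07291201
 0.07344636 0.07205058]
bar 120.59700646623669
t 0.15 pos [0.1689 0.6014 0.2261] x [-0.    -0.001 -1.   ] zdir deg 74.31 F [-0.11  0.18  0.49] w 1.002 q [-1.4   0.44  0.02  1.57 -0.01  1.13 -0.08]
shift [-0.0735 -0.4474 -0.3035]
turn about tool x 0.7908 deg 45.310288617658685
```

Emit:
{"fn": "move_arm", "kwargs": {"steps": "-0.04 0 0 0 0; -0.07 -0.02 -0.01 0.1 0; -0.075 -0.05 -0.03 0.2 0; -0.075 -0.08 -0.053 0.3 0; -0.075 -0.112 -0.075 0.4 0; -0.075 -0.145 -0.098 0.5 0; -0.075 -0.178 -0.121 0.6 0; -0.075 -0.211 -0.144 0.7 0; -0.075 -0.244 -0.167 0.79 0; -0.075 -0.277 -0.19 0.79 0"}}

```text
clock: 0.98
position: [0.3851, 0.3421, 0.3017]
ee_rot: [-0.393, 1.535, 0.393]
force: [0.4, 0.9, -0.1]
width: 1.001
```

```bash
python3 -c "
from h import *
plan([.5176,.1883,.30],29.5)"
```

```text
t 0.98 pos [0.3851 0.3421 0.3017] x [-0.  0. -1.] zdir deg 28.71 F [ 0.44  0.85 -0.08] w 1.001 q [-1.08  0.19  0.31  1.74 -0.06  1.22 -0.26]
shift [ 0.0017 -0.1985  0.0424]
turn about tool x -0.0138 deg -0.7879922843121108
```

Emit:
{"fn": "move_arm", "kwargs": {"steps": "0 -0.04 0.008 -0.014 0; 0 -0.08 0.017 -0.014 0; 0 -0.12 0.026 -0.014 0; 0 -0.16 0.034 -0.014 0; 0 -0.198 0.042 -0.014 0; 0 -0.198 0.042 -0.014 0; 0 -0.198 0.042 -0.014 0; 0 -0.198 0.042 -0.014 0"}}

```text
clock: 1.65
position: [0.5167, 0.1916, 0.3014]
ee_rot: [-0.408, 1.533, 0.409]
force: [-0.8, 0.1, -0.2]
width: 0.998
```

```bash
python3 -c "
from h import *
plan([.5176,.1883,.30],29.5)
d=shot('wrist','w1'); print(d['extrinsics'])
"
```

```text
t 1.65 pos [0.5167 0.1916 0.3014] x [-0.001  0.    -1.   ] zdir deg 29.84 F [-0.84  0.13 -0.23] w 0.998 q [-0.78  0.26  0.43  1.67 -0.11  1.24  0.19]
shift [ 0.0014 -0.0033 -0.0009]
turn about tool x 0.0059 deg 0.337673372790519
[[ 8.67102539e-01 -4.79533233e-01 -1.34837177e-01  4.80553027e-01]
 [ 4.98129591e-01  8.34899846e-01  2.34113557e-01  2.54920490e-01]
 [ 3.10307492e-04 -2.70166848e-01  9.62813470e-01  4.58823470e-01]
 [ 0.00000000e+00  0.00000000e+00  0.00000000e+00  1.00000000e+00]]
```

View pics/w1.png

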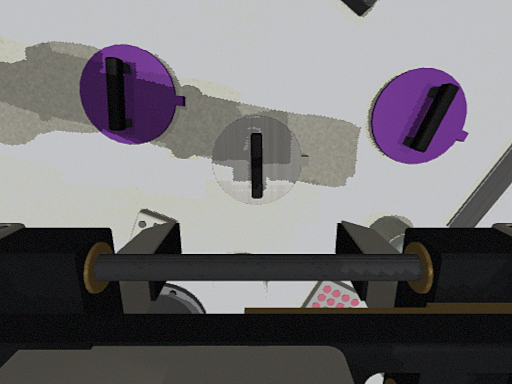

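The wrist view shows the grey lid at (256,160) between the purple ones at (128,95) and (418,115). Its bar runs from (256,131) to (257,198), and the ear is at (304,156). I'll refine these from depth.

```bash
cat >> h.py <<'E'
def cloud(d):
    f=192/np.tan(np.radians(float(d['vfov']))/2); z=d['z_map']
    v,u=np.mgrid[:384,:512]; p=np.stack([(u-d['cx'])/f*z,-(v-d['cy'])/f*z,-z,np.ones_like(z)],-1)
    return (p@d['extrinsics'].T)[...,:3][z>0]
E
python3 - <<'E'
from h import *
d=load('w1'); P=cloud(d); c=np.array([.5177,.1883]); q=P[:,:2]-c; r=np.hypot(*q.T)
m=(r<.06)&(P[:,2]>.063)&(P[:,2]<.08); print(m.sum(),P[m].mean(0),cv2.minAreaRect((P[m,:2]*1000).astype(np.float32)))
v=np.linalg.eigh(np.cov(q[m].T))[1][:,1]; print('bar',np.degrees(np.arctan2(v[1],v[0])))
m=(r>.072)&(r<.082)&(P[:,2]>.013)&(P[:,2]<.035); print(np.degrees(np.arctan2(q[m,1],q[m,0])).mean(),m.sum())
m=(r<.075)&(P[:,2]>.02)&(P[:,2]<.035); print('flange',cv2.minAreaRect((P[m,:2]*1000).astype(np.float32)),P[m,2].mean())
crop('w1',200,100,320,220,5,'c_w1')
for px in ((256,131),(257,198)): print(px2plane(d,*px,.07))
E
```

```text
737 [0.51451106 0.19019199 0.06922189] ((515.2461547851562, 188.14222717285156), (15.011404991149902, 88.8920669555664), 30.03420639038086)
bar 120.44067178975857
32.25773122281885 27
flange ((515.5426025390625, 188.7158203125), (134.37086486816406, 133.94857788085938), 73.60340118408203) 0.025533774720071366
[0.49181717 0.23047276 0.07      ]
[0.53872037 0.15130552 0.07      ]
```

View pics/c_w1.png

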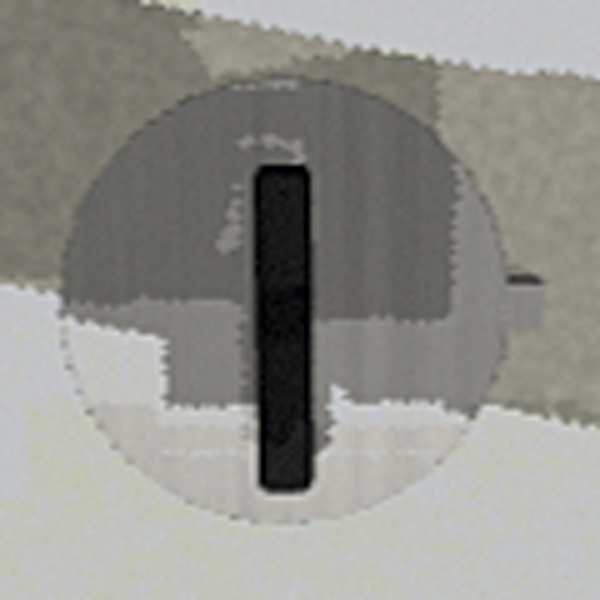

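Emit:
{"fn": "move_arm", "kwargs": {"steps": "0.04 -0.001 -0.001 0.006 0; 0.08 -0.0026 -0.0017 0.006 0; 0.12 -0.0026 -0.0017 0.006 0; 0.16 -0.0026 -0.0017 0.006 0; 0.195 -0.0026 -0.0017 0.006 0; 0.225 -0.0026 -0.0017 0.006 0; 0.245 -0.0026 -0.0017 0.006 0; 0.258 -0.0026 -0.0017 0.006 0; 0.259 -0.0026 -0.0017 0.006 0; 0.259 -0.0026 -0.0017 0.006 0"}}

```text
clock: 2.53
position: [0.5159, 0.1893, 0.0423]
ee_rot: [-0.405, 1.534, 0.406]
force: [-0.2, -0.6, 0.6]
width: 0.999
```

```bash
python3 -c "
from h import *
plan([.5165,.1885,.042],30.3)
d=shot('wrist','w2'); d=shot('side','s2'); crop('s2',180,120,320,230,5,'c_s2')
"
```

```text
t 2.53 pos [0.5159 0.1893 0.0423] x [-0.002 -0.    -1.   ] zdir deg 29.63 F [-0.19 -0.57  0.64] w 0.999 q [-0.68  0.55  0.32  1.97 -0.27  0.67  0.33]
shift [ 0.0003 -0.001   0.0002]
turn about tool x -0.0117 deg -0.6685455349513347
```

View pics/c_s2.png

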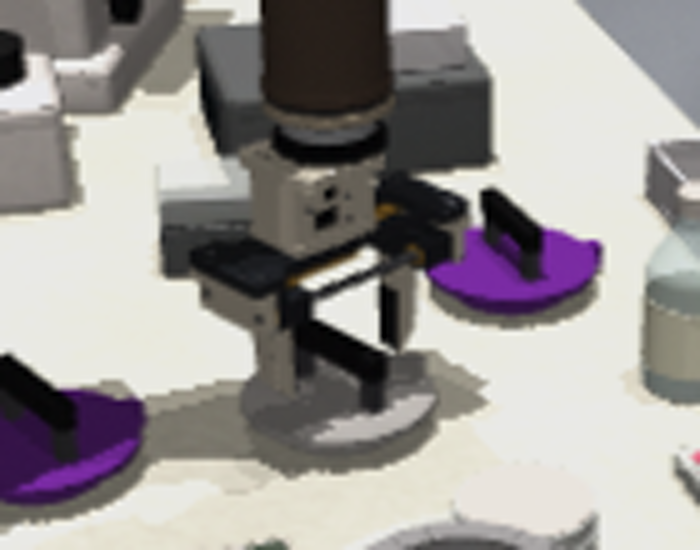

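View pics/w2.png

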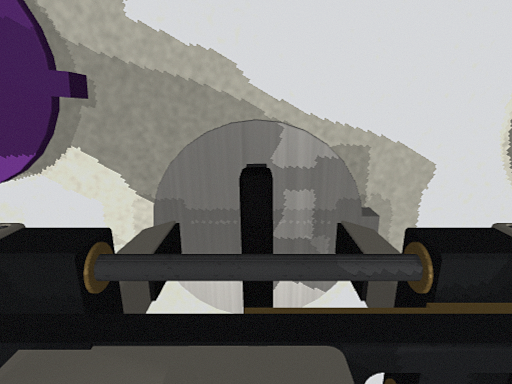

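The fingers straddle the bar (bar at column 256, ear at (370,213)). Closing now.

Emit:
{"fn": "move_arm", "kwargs": {"steps": "0 -0.001 0 0 255; 0 -0.001 0 0 255; 0 -0.001 0 0 255; 0 -0.001 0 0 255; 0 -0.001 0 0 255; 0 -0.001 0 0 255; 0 -0.001 0 0 255; 0 -0.001 0 0 255; 0 -0.001 0 0 255; 0 -0.001 0 0 255", "squeeze": 45}}

```text
clock: 3.47
position: [0.5174, 0.1872, 0.0427]
ee_rot: [-0.404, 1.533, 0.404]
force: [-0.1, -0.4, -0.4]
width: 0.319
```

Emit:
{"fn": "move_arm", "kwargs": {"steps": "0 -0.001 0 0 255; 0 -0.001 0 0 255; 0 -0.001 0 0 255; 0 -0.001 0 0 255; 0 -0.001 0 0 255; 0 -0.001 0 0 255", "squeeze": 45}}

```text
clock: 3.97
position: [0.5177, 0.1861, 0.0426]
ee_rot: [-0.404, 1.533, 0.403]
force: [-0.6, -1.5, 0.4]
width: 0.174
```

Emit:
{"fn": "move_arm", "kwargs": {"steps": "-0.01 0 0 0 255; -0.03 0 0 0 255; -0.06 0 0 0 255; -0.09 0 0 0 255; -0.12 0 0 0 255; -0.145 0 0 0 255; -0.16 0 0 0 255; -0.16 0 0 0 255; -0.16 0 0 0 255"}}

```text
clock: 4.72
position: [0.5181, 0.1867, 0.2033]
ee_rot: [-0.403, 1.531, 0.404]
force: [-0.6, 0.7, -3.4]
width: 0.171
```

```bash
python3 -c "
from h import *
plan([.517,-.1665,.20],30.3)
"
```

```text
t 4.72 pos [0.5181 0.1867 0.2033] x [ 0.001  0.001 -1.   ] zdir deg 29.53 F [-0.56  0.69 -3.37] w 0.171 q [-0.76  0.34  0.41  1.81 -0.16  1.01  0.24]
shift [ 0.0029 -0.3068 -0.175 ]
turn about tool x -0.0135 deg -0.7740713508509316
```

Emit:
{"fn": "move_arm", "kwargs": {"steps": "0 -0.015 -0.009 -0.01 255; 0 -0.045 -0.026 -0.01 255; 0 -0.08 -0.045 -0.01 255; 0 -0.115 -0.065 -0.01 255; 0 -0.15 -0.085 -0.01 255; 0 -0.185 -0.105 -0.01 255; 0 -0.22 -0.126 -0.01 255; 0 -0.255 -0.145 -0.01 255; 0 -0.285 -0.162 -0.01 255; 0 -0.305 -0.173 -0.01 255"}}

```text
clock: 5.55
position: [0.5157, -0.1684, 0.2012]
ee_rot: [-0.409, 1.535, 0.408]
force: [-0.2, 0.0, -3.4]
width: 0.171
```

Emit:
{"fn": "move_arm", "kwargs": {"steps": "0 -0.002 -0.002 0 255; 0 -0.002 -0.002 0 255; 0 -0.002 -0.002 0 255; 0 -0.002 -0.002 0 255"}}

```text
clock: 5.88
position: [0.5167, -0.1652, 0.2018]
ee_rot: [-0.412, 1.532, 0.414]
force: [0.9, -0.8, -3.4]
width: 0.171
```

```bash
python3 -c "
from h import *
plan([.5178,-.168,.20],30.3)
shot('wrist','w3');shot('side','s3');shot('top','t3')
crop('s3',200,130,360,290,4,'c_s3')
crop('t3',240,140,360,250,5,'c_t3')
"
```

```text
t 5.88 pos [ 0.5167 -0.1652  0.2018] x [-0.002  0.001 -1.   ] zdir deg 30.19 F [ 0.87 -0.84 -3.45] w 0.171 q [-0.19  0.35  0.53  1.84 -0.2   1.01  0.95]
shift [ 0.0018 -0.003  -0.0004]
turn about tool x -0.0019 deg -0.10826469323338017
```

View pics/c_s3.png

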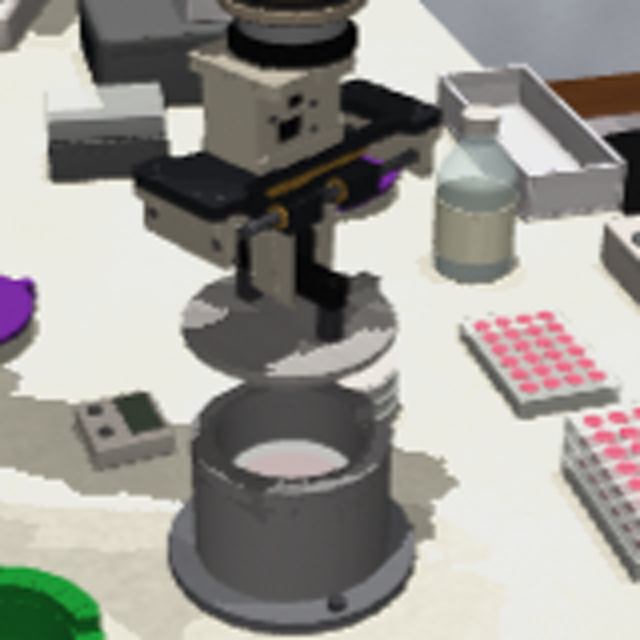

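View pics/c_t3.png

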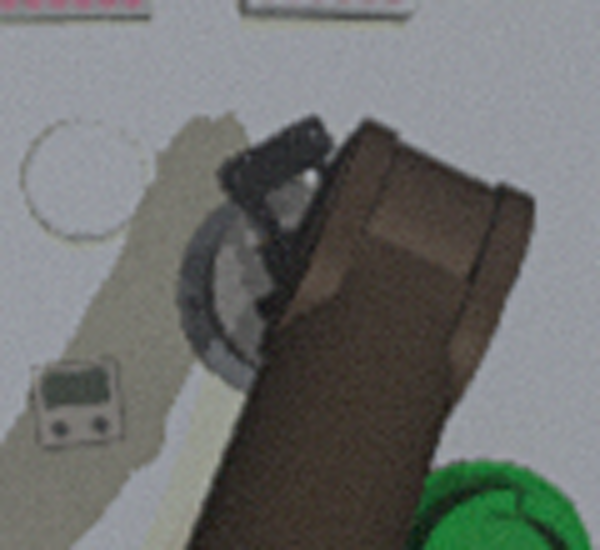

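View pics/w3.png

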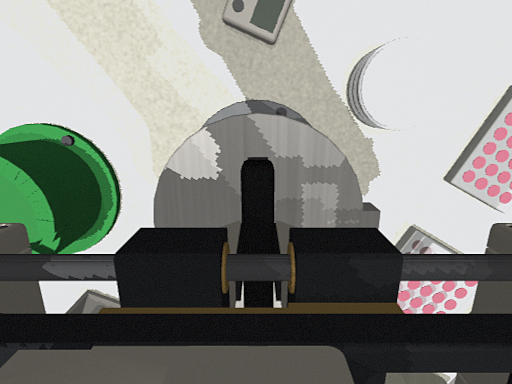

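```bash
cat >> h.py <<'E'
from scipy.optimize import least_squares
def fitc(Q,c,Rr,step=8,q=95,ext=.012):
    c=np.array(c,float)
    for _ in range(4):
        d=Q[:,:2]-c; r=np.hypot(*d.T); a=np.degrees(np.arctan2(d[:,1],d[:,0])); pts=[]
        for k in np.arange(-180,180,step):
            m=(a>=k)&(a<k+step)&(r<Rr+ext)
            if m.sum()>=5:
                rr=np.percentile(r[m],q)
                if rr>Rr-.007: t=np.radians(k+step/2); pts.append(c+rr*np.array([np.cos(t),np.sin(t)]))
        pts=np.array(pts)
        s=least_squares(lambda p:np.hypot(*(pts-p[:2]).T)-p[2],[*c,Rr],loss='soft_l1',f_scale=.001)
        s2=least_squares(lambda p:np.hypot(*(pts-p[:2]).T)-Rr,c,loss='soft_l1',f_scale=.001)
        c=s2.x
    return s.x.round(4),s2.x.round(4),len(pts)
def band(P,z0,z1): return P[(P[:,2]>z0)&(P[:,2]<z1)]
E
python3 - <<'E'
from h import *
for t in ('top0','side0','s3','w1'):
    P=cloud(load(t)); print(t,'jar',fitc(band(P,.094,.106),(.5165,-.1665),.066))
for t in ('top0','side0','w1'):
    P=cloud(load(t)); print(t,'lid0',fitc(band(P,.017,.034),(.5165,.1885),.068,ext=.006))
for t in ('s3','w3'):
    P=cloud(load(t)); Q=P[(np.hypot(P[:,0]-.517,P[:,1]+.166)<.08)]; h,e=np.histogram(Q[:,2],np.arange(.15,.22,.004)); print(t,h,e[0])
    print(t,'lid',fitc(band(P,.174,.194),(.517,-.165),.068,ext=.006))
    B=band(Q,.178,.192); A=np.c_[B[:,:2]-[.517,-.165],np.ones(len(B))]; 
    m=np.ones(len(B),bool)
    for _ in range(4):
        s=np.linalg.lstsq(A[m],B[m,2],rcond=None)[0]; m=abs(A@s-B[:,2])<.003
    print('plane',s.round(4))
E
```

```text
top0 jar (array([ 0.517 , -0.1657,  0.0645]), array([ 0.5174, -0.1657]), 42)
side0 jar (array([ 0.5149, -0.1674,  0.0655]), array([ 0.5149, -0.1672]), 44)
s3 jar (array([ 0.5145, -0.168 ,  0.0654]), array([ 0.5147, -0.1677]), 38)Traceback (most recent call last):
  File "<stdin>", line 3, in <module>
  File "h.py", line 45, in fitc
    s=least_squares(lambda p:np.hypot(*(pts-p[:2]).T)-p[2],[*c,Rr],loss='soft_l1',f_scale=.001)
    return func(*args, **kwargs)
    vector_fun = VectorFunction(
        fun_wrapped,
    ...<6 lines>...
        workers=workers
    )
    self._update_fun()
    ~~~~~~~~~~~~~~~~^^
    self.f = self.fun_wrapped(xp_copy(self.x))
             ~~~~~~~~~~~~~~~~^^^^^^^^^^^^^^^^^
    return np.atleast_1d(self.fun(x))
                         ~~~~~~~~^^^
    return self.f(x, *self.args, **self.kwargs)
           ~~~~~~^^^^^^^^^^^^^^^^^^^^^^^^^^^^^^
  File "h.py", line 45, in <lambda>
    s=least_squares(lambda p:np.hypot(*(pts-p[:2]).T)-p[2],[*c,Rr],loss='soft_l1',f_scale=.001)
                                        ~~~^~~~~~
ValueError: operands could not be broadcast together with shapes (0,) (2,)
```

```bash
python3 - <<'E'
from h import *
for t in ('top0','side0','w1'):
    P=cloud(load(t)); print(t,'lid0',fitc(band(P,.017,.034),(.5165,.1885),.068,ext=.006))
for t in ('s3','w3'):
    P=cloud(load(t)); Q=P[(np.hypot(P[:,0]-.517,P[:,1]+.166)<.08)]; h,e=np.histogram(Q[:,2],np.arange(.15,.22,.004)); print(t,h,e[0])
    print(t,'lid',fitc(band(P,.174,.194),(.517,-.165),.068,ext=.006))
    B=band(Q,.178,.192); A=np.c_[B[:,:2]-[.517,-.165],np.ones(len(B))]; 
    m=np.ones(len(B),bool)
    for _ in range(4):
        s=np.linalg.lstsq(A[m],B[m,2],rcond=None)[0]; m=abs(A@s-B[:,2])<.003
    print('plane',s.round(4))
E
```

```text
top0 lid0 (array([0.5182, 0.1887, 0.0658]), array([0.5187, 0.189 ]), 45)
side0 lid0 (array([0.5151, 0.1859, 0.0659]), array([0.5162, 0.1879]), 34)
w1 lid0 (array([0.5157, 0.1888, 0.0659]), array([0.5168, 0.1893]), 45)
s3 [  0   0  18   6   0   0   9  61 731 230  19  14  16  18  15  22  35] 0.15
s3 lid (array([ 0.515 , -0.1644,  0.0662]), array([ 0.5155, -0.1627]), 36)
plane [-0.0014  0.005   0.1853]
w3 [    0     0     0     0    10    21    23    27 17304   340    21     0
     6    49    86   125   131] 0.15
w3 lid (array([ 0.5148, -0.1617,  0.0659]), array([ 0.5165, -0.1632]), 25)
plane [-0.0008  0.0002  0.1847]
```

Emit:
{"fn": "move_arm", "kwargs": {"steps": "0.005 -0.003 -0.0017 0 255; 0.02 -0.003 -0.0017 0 255; 0.035 -0.003 -0.0017 0 255; 0.048 -0.003 -0.0017 0 255; 0.055 -0.003 -0.0017 0 255; 0.056 -0.003 -0.0017 0 255; 0.056 -0.003 -0.0017 0 255; 0.056 -0.003 -0.0017 0 255"}}

```text
clock: 6.7
position: [0.5173, -0.1707, 0.1473]
ee_rot: [-0.412, 1.531, 0.411]
force: [-0.6, 1.0, -4.4]
width: 0.169
```

```bash
python3 -c "
from h import *
plan([.5167,-.1686,.135],30.3)
shot('side','s4')
P=cloud(load('s4')); print(fitc(band(P,.12,.137),(.516,-.1665),.068,ext=.006),fitc(band(P,.094,.106),(.5165,-.1665),.066))
crop('s4',220,180,320,290,5,'c_s4')
"
```

```text
t 6.7 pos [ 0.5173 -0.1707  0.1473] x [ 0.001 -0.    -1.   ] zdir deg 30.08 F [-0.57  1.05 -4.35] w 0.169 q [-0.15  0.41  0.5   1.9  -0.25  0.89  1.  ]
shift [0.0123 0.0021 0.0005]
turn about tool x -0.0039 deg -0.22181247615222333
(array([ 0.5155, -0.1698,  0.0661]), array([ 0.5162, -0.1677]), 36) (array([ 0.5145, -0.1688,  0.0647]), array([ 0.5149, -0.1672]), 22)
```

View pics/c_s4.png

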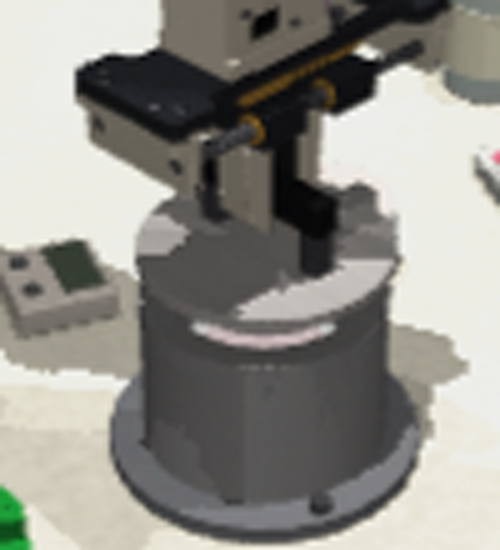

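Emit:
{"fn": "move_arm", "kwargs": {"steps": "0.002 0.001 0 0 255; 0.004 0.001 0 0 255; 0.006 0.001 0 0 255; 0.008 0.001 0 0 255; 0.009 0.001 0 0 255; 0.009 0.001 0 0 255; 0.009 0.001 0 0 255"}}

```text
clock: 7.33
position: [0.5164, -0.1697, 0.1377]
ee_rot: [-0.411, 1.531, 0.411]
force: [0.0, -0.3, -4.5]
width: 0.169
```

Emit:
{"fn": "move_arm", "kwargs": {"steps": "0.0005 0 0 0 255; 0.001 0 0 0 255; 0.0015 0 0 0 255; 0.002 0 0 0 255; 0.002 0 0 0 255; 0.002 0 0 0 255"}}

```text
clock: 7.83
position: [0.5164, -0.1696, 0.1357]
ee_rot: [-0.411, 1.531, 0.411]
force: [1.5, 0.4, -3.0]
width: 0.171
```

```bash
python3 -c "
from h import *
plan([.5167,-.1686,.135],30.3)
"
```

```text
t 7.83 pos [ 0.5164 -0.1696  0.1357] x [-0.  0. -1.] zdir deg 30.08 F [ 1.51  0.42 -3.02] w 0.171 q [-0.15  0.43  0.5   1.91 -0.26  0.87  1.01]
shift [0.0007 0.0007 0.0008]
turn about tool x -0.0039 deg -0.22330717759058416
```

Emit:
{"fn": "move_arm", "kwargs": {"steps": "0.0005 0 0 0 255; 0.001 0 0 0 255; 0.001 0 0 0 255; 0.001 0 0 0 255"}}

```text
clock: 8.17
position: [0.5163, -0.1696, 0.1347]
ee_rot: [-0.411, 1.531, 0.411]
force: [-0.4, 0.2, -3.8]
width: 0.175
```

```bash
python3 -c "
from h import *
plan([.5167,-.1686,.135],30.3);print(arm.observe()['ft_torque'])
"
```

```text
t 8.17 pos [ 0.5163 -0.1696  0.1347] x [-0.  0. -1.] zdir deg 30.07 F [-0.39  0.22 -3.8 ] w 0.175 q [-0.15  0.43  0.5   1.91 -0.26  0.86  1.01]
shift [-0.0003  0.0007  0.0008]
turn about tool x -0.0039 deg -0.22628938867174497
[-0.06266603 -0.00495742 -0.02561596]
```

Emit:
{"fn": "move_arm", "kwargs": {"steps": "0.0005 0 0 0 255; 0.001 0 0 0 255; 0.001 0 0 0 255"}}

```text
clock: 8.42
position: [0.5164, -0.17, 0.1342]
ee_rot: [-0.411, 1.531, 0.411]
force: [-3.4, 0.0, 5.4]
width: 0.169
```

Emit:
{"fn": "move_arm", "kwargs": {"steps": "0.0005 0 0 0 255; 0.001 0 0 0 255; 0.001 0 0 0 255"}}

```text
clock: 8.67
position: [0.5162, -0.1703, 0.1338]
ee_rot: [-0.411, 1.531, 0.411]
force: [-6.9, 0.0, 11.7]
width: 0.169
```

```bash
python3 -c "
from h import *
plan([.5167,-.1686,.135],30.3);print(arm.observe()['ft_torque'])
shot('side','s5'); shot('wrist','w5')
P=cloud(load('s5')); Q=band(P,.105,.122);print(fitc(Q,(.516,-.1665),.068,ext=.006))
for t in('s5','w5'):
    P=cloud(load(t));Q=P[(np.hypot(P[:,0]-.517,P[:,1]+.166)<.066)]; B=band(Q,.108,.128); A=np.c_[B[:,:2]-[.516,-.1675],np.ones(len(B))]; 
    m=np.ones(len(B),bool)
    for _ in range(4):
        s=np.linalg.lstsq(A[m],B[m,2],rcond=None)[0]; m=abs(A@s-B[:,2])<.003
    print('plane',s.round(4))
crop('s5',220,180,320,290,5,'c_s5')
"
```

```text
t 8.67 pos [ 0.5162 -0.1703  0.1338] x [ 0.001 -0.    -1.   ] zdir deg 30.03 F [-6.89  0.02 11.72] w 0.169 q [-0.14  0.43  0.5   1.92 -0.26  0.86  1.01]
shift [-0.0012  0.0013  0.0013]
turn about tool x -0.0047 deg -0.26800643034974314
[0.21690773 1.0190511  0.16402689]
(array([ 0.5147, -0.1689,  0.0663]), array([ 0.5149, -0.1672]), 36)
plane [0.0079 0.0129 0.1172]
plane [0.0076 0.0119 0.1168]
```

View pics/c_s5.png

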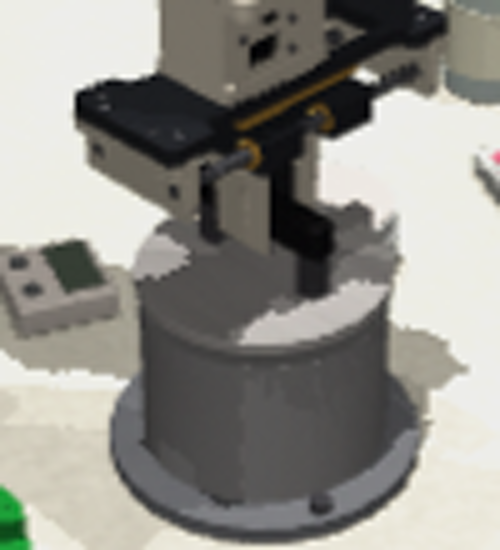

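View pics/w5.png

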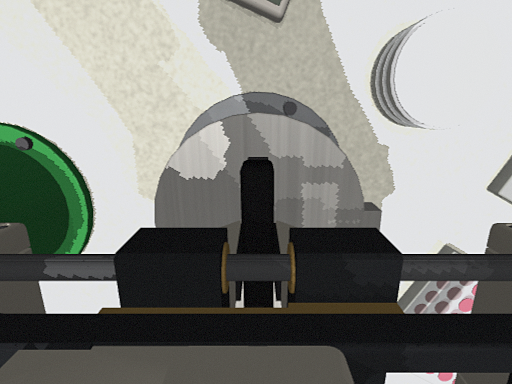

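Emit:
{"fn": "move_arm", "kwargs": {"steps": "-0.0003 0 -0.0003 0.04 255; -0.0003 0.0001 -0.0005 0.08 255; -0.0003 0.0002 -0.0007 0.12 255; -0.0003 0.0003 -0.0009 0.16 255; -0.0003 0.0004 -0.001 0.2 255; -0.0003 0.0004 -0.001 0.2 255"}}

```text
clock: 9.27
position: [0.5156, -0.1685, 0.1337]
ee_rot: [-0.253, 1.555, 0.255]
force: [-3.2, 4.5, 8.5]
width: 0.168
```

```bash
python3 -c "
from h import *
plan([.5157,-.1686,.133],2.8);print(arm.observe()['ft_torque'])
shot('side','s6')
P=cloud(load('s6')); Q=band(P,.105,.122);print(fitc(Q,(.516,-.1665),.068,ext=.006)); print(band(Q[np.hypot(Q[:,0]-.516,Q[:,1]+.167)<.06],.11,.125)[:,2].mean())
"
```

```text
t 9.27 pos [ 0.5156 -0.1685  0.1337] x [ 0.001  0.002 -1.   ] zdir deg 18.55 F [-3.23  4.47  8.51] w 0.168 q [-0.18  0.43  0.55  1.92 -0.29  0.87  0.84]
shift [ 0.0007 -0.0001  0.0001]
turn about tool x 0.275 deg 15.754361003168825
[1.22617689 0.39185752 0.28867116]
(array([ 0.5148, -0.1665,  0.0661]), array([ 0.5154, -0.1649]), 37)
0.11688570107018564
```

Emit:
{"fn": "move_arm", "kwargs": {"steps": "0 -0.0004 -0.0002 0.04 255; 0 -0.0008 -0.0004 0.08 255; 0 -0.0012 -0.0005 0.12 255; 0 -0.0014 -0.0006 0.16 255; 0 -0.0014 -0.0006 0.175 255; 0 -0.0014 -0.0006 0.175 255"}}

```text
clock: 9.82
position: [0.5152, -0.1713, 0.1329]
ee_rot: [-0.118, 1.568, 0.118]
force: [-0.4, 0.1, -4.1]
width: 0.169
```

```bash
python3 -c "
from h import *
plan([.5157,-.1686,.133],2.8);print(arm.observe()['ft_torque'])
shot('side','s7'); shot('wrist','w7');
P=cloud(load('s7')); Q=band(P,.105,.122);print(fitc(Q,(.516,-.1665),.068,ext=.006)); print(band(Q[np.hypot(Q[:,0]-.516,Q[:,1]+.167)<.06],.11,.125)[:,2].mean())
crop('s7',220,180,340,290,5,'c_s7')
"
```

```text
t 9.82 pos [ 0.5152 -0.1713  0.1329] x [-0. -0. -1.] zdir deg 8.59 F [-0.41  0.1  -4.07] w 0.169 q [-0.21  0.44  0.6   1.92 -0.32  0.87  0.7 ]
shift [-0.0001  0.0026  0.0009]
turn about tool x 0.101 deg 5.787282461884033
[-0.11425797  0.0433616  -0.00442267]
(array([ 0.515 , -0.1694,  0.0666]), array([ 0.5157, -0.1684]), 37)
0.11634336344790887
```

View pics/c_s7.png

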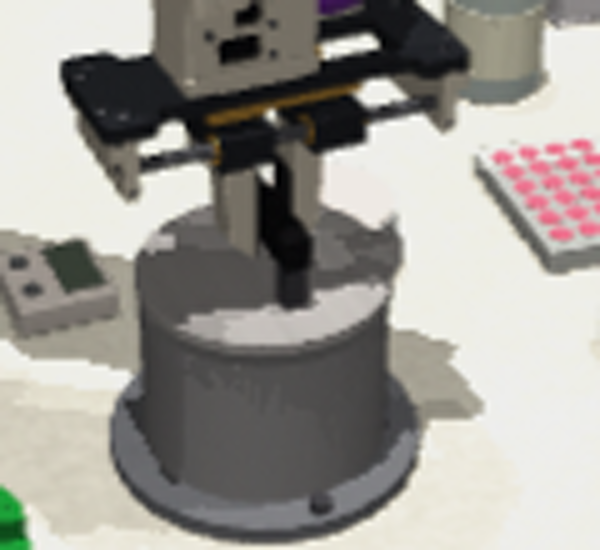

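View pics/w7.png

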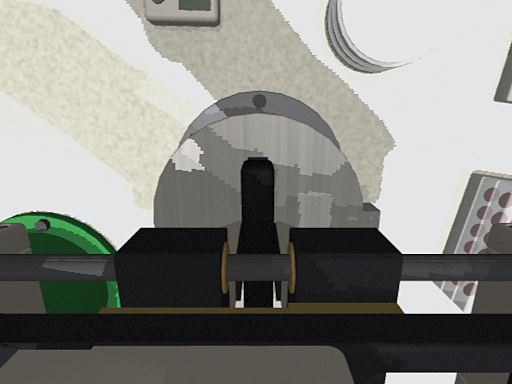

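Emit:
{"fn": "move_arm", "kwargs": {"steps": "0.0005 0.0005 0 0 255; 0.001 0.0005 0 0 255; 0.001 0.0005 0 0 255; 0.001 0.0005 0 0 255"}}

```text
clock: 10.25
position: [0.515, -0.1709, 0.1319]
ee_rot: [-0.118, 1.568, 0.118]
force: [-1.0, 0.7, -3.9]
width: 0.171
```

```bash
python3 -c "
from h import *
plan([.5157,-.1686,.133],2.8);print(arm.observe()['ft_torque'])
"
```

```text
t 10.25 pos [ 0.515  -0.1709  0.1319] x [-0. -0. -1.] zdir deg 8.59 F [-0.97  0.69 -3.93] w 0.171 q [-0.21  0.45  0.6   1.92 -0.32  0.87  0.7 ]
shift [-0.0011  0.0022  0.001 ]
turn about tool x 0.1011 deg 5.793081088950515
[-0.14020576  0.10539131  0.00719686]
```

Emit:
{"fn": "move_arm", "kwargs": {"steps": "0.0005 0 0 0 255; 0.001 0 0 0 255; 0.0015 0 0 0 255; 0.002 0 0 0 255; 0.002 0 0 0 255"}}

```text
clock: 10.67
position: [0.5151, -0.1708, 0.1299]
ee_rot: [-0.118, 1.568, 0.118]
force: [0.2, -1.1, -3.6]
width: 0.17
```

```bash
python3 -c "
from h import *
plan([.5157,-.1686,.133],2.8);print(arm.observe()['ft_torque'])
"
```

```text
t 10.67 pos [ 0.5151 -0.1708  0.1299] x [-0.  0. -1.] zdir deg 8.59 F [ 0.16 -1.07 -3.63] w 0.17 q [-0.21  0.45  0.59  1.93 -0.32  0.86  0.7 ]
shift [-0.0031  0.0021  0.001 ]
turn about tool x 0.1011 deg 5.792422160273844
[-0.10429266  0.07665152  0.02680165]
```

Emit:
{"fn": "move_arm", "kwargs": {"steps": "0.0008 0 0 0 255; 0.0016 0 0 0 255; 0.0024 0 0 0 255; 0.0032 0 0 0 255; 0.004 0 0 0 255; 0.004 0 0 0 255; 0.004 0 0 0 255"}}

```text
clock: 11.25
position: [0.5151, -0.1708, 0.126]
ee_rot: [-0.118, 1.568, 0.118]
force: [-0.7, 0.4, -4.2]
width: 0.17
```

```bash
python3 -c "
from h import *
plan([.5157,-.1686,.133],2.8);print(arm.observe()['ft_torque'])
shot('side','s8'); shot('wrist','w8');
crop('s8',220,180,340,290,5,'c_s8')
P=cloud(load('s8')); Q=band(P,.098,.118);print(fitc(Q,(.516,-.1665),.068,ext=.006));
print(np.median(band(P[np.hypot(P[:,0]-.516,P[:,1]+.167)<.06],.1,.125)[:,2]))
"
```

```text
t 11.25 pos [ 0.5151 -0.1708  0.126 ] x [-0. -0. -1.] zdir deg 8.59 F [-0.72  0.44 -4.16] w 0.17 q [-0.21  0.45  0.59  1.93 -0.33  0.85  0.71]
shift [-0.007   0.0021  0.0009]
turn about tool x 0.1011 deg 5.793584423197487
[-0.12829422  0.01756738  0.0174655 ]
(array([ 0.5148, -0.169 ,  0.0666]), array([ 0.5156, -0.168 ]), 38)
0.10930741698926894
```

View pics/c_s8.png

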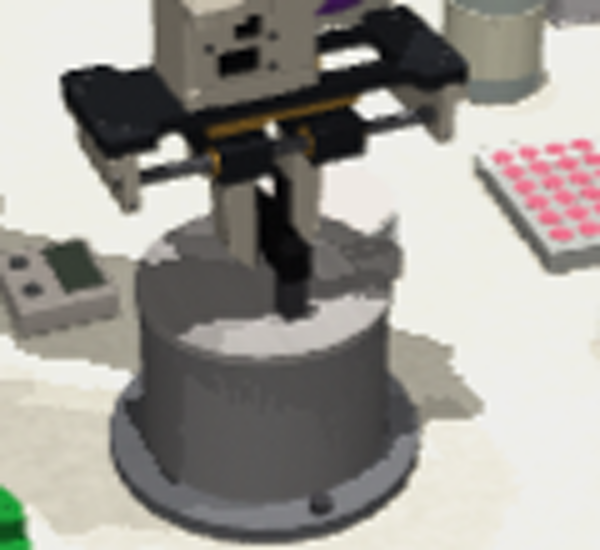

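Emit:
{"fn": "move_arm", "kwargs": {"steps": "0.0005 0 0 0 255; 0.001 0 0 0 255; 0.0015 0 0 0 255; 0.002 0 0 0 255; 0.002 0 0 0 255"}}

```text
clock: 11.77
position: [0.5152, -0.1708, 0.1246]
ee_rot: [-0.117, 1.567, 0.118]
force: [-1.7, 1.1, 4.8]
width: 0.169
```

Emit:
{"fn": "move_arm", "kwargs": {"steps": "0.0005 0 0 0 255; 0.0007 0 0 0 255; 0.0007 0 0 0 255"}}

```text
clock: 12.02
position: [0.5152, -0.1708, 0.1245]
ee_rot: [-0.117, 1.567, 0.118]
force: [-4.8, 2.8, 14.7]
width: 0.171
```

Emit:
{"fn": "move_arm", "kwargs": {"steps": "-0.001 0 0 0 0; -0.001 0 0 0 0; -0.001 0 0 0 0; -0.001 0 0 0 0; -0.001 0 0 0 0; -0.001 0 0 0 0; -0.001 0 0 0 0; -0.001 0 0 0 0"}}

```text
clock: 12.68
position: [0.5151, -0.1708, 0.1243]
ee_rot: [-0.118, 1.568, 0.118]
force: [-0.4, 0.3, -0.9]
width: 0.7
```

Emit:
{"fn": "move_arm", "kwargs": {"steps": "-0.01 0 0 0 0; -0.03 0 0 0 0; -0.05 0 0 0 0; -0.07 0 0 0 0; -0.09 0 0 0 0; -0.11 0 0 0 60; -0.12 0 0 0 255; -0.12 0 0 0 255"}}

```text
clock: 13.35
position: [0.5163, -0.1714, 0.2468]
ee_rot: [-0.118, 1.564, 0.117]
force: [0.8, 0.9, 0.2]
width: 0.834
```

```bash
python3 -c "
from h import *
plan([.5157,-.1686,.133],8.6)
shot('side','s9'); shot('wrist','w9')
crop('s9',220,180,340,290,5,'c_s9')
P=cloud(load('w9'));Q=P[(np.hypot(P[:,0]-.517,P[:,1]+.166)<.064)]; B=band(Q,.098,.118); A=np.c_[B[:,:2]-[.516,-.1675],np.ones(len(B))]; 
m=np.ones(len(B),bool)
for _ in range(4):
        s=np.linalg.lstsq(A[m],B[m,2],rcond=None)[0]; m=abs(A@s-B[:,2])<.003
print('plane',s.round(4))
P=cloud(load('s9')); Q=band(P,.098,.118);print(fitc(Q,(.516,-.1665),.068,ext=.006));
"
```

```text
t 13.35 pos [ 0.5163 -0.1714  0.2468] x [ 0.004 -0.    -1.   ] zdir deg 8.58 F [0.8  0.85 0.19] w 0.834 q [-0.28  0.31  0.66  1.79 -0.21  1.11  0.6 ]
shift [ 0.1138  0.003  -0.0006]
turn about tool x -0.0004 deg -0.02184444859814505
plane [ 1.500e-03 -1.000e-04  1.075e-01]
(array([ 0.5147, -0.1687,  0.0666]), array([ 0.5154, -0.1681]), 42)
```

View pics/c_s9.png

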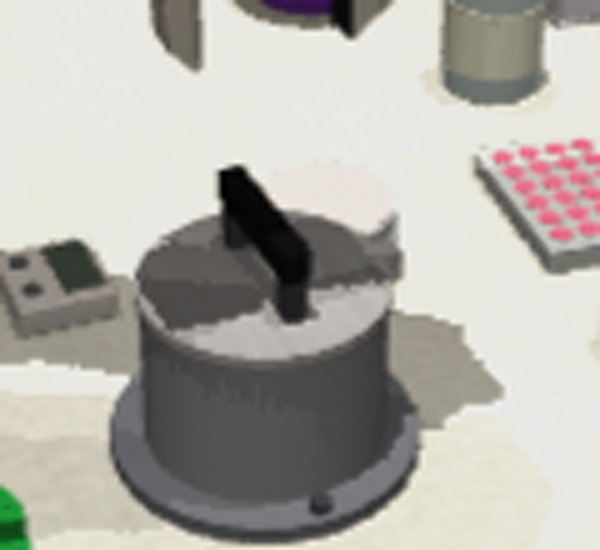

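View pics/w9.png

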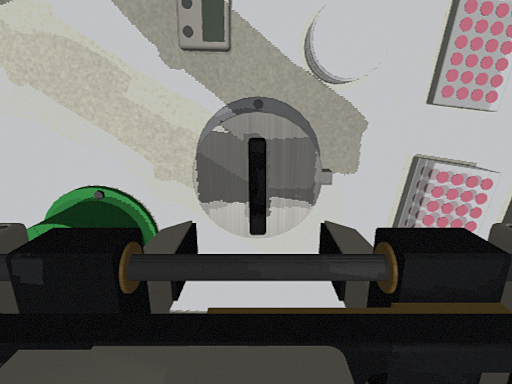

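The lid sits home and level. The wrist view shows the bar at (257,185) and the ear on the right at (327,177), so the key side is along +tool z.

Emit:
{"fn": "move_arm", "kwargs": {"steps": "0 0.003 0.02 0 255; 0 0.003 0.045 0 255; 0 0.003 0.045 0 255; 0.03 0.003 0.045 0 255; 0.06 0.003 0.045 0 255; 0.07 0.003 0.045 0 255; 0.07 0.003 0.045 0 255; 0.07 0.003 0.045 0 255; 0.07 0.003 0.045 0 255; 0.07 0.003 0.045 0 255", "squeeze": 20}}

```text
clock: 14.28
position: [0.56, -0.1615, 0.1758]
ee_rot: [-0.118, 1.565, 0.117]
force: [-0.2, 0.1, 0.7]
width: 0.027
```

```bash
python3 -c "
from h import *
plan([.5155+.045*.9888,-.168+.045*.1495,.11],8.6)
"
```

```text
t 14.28 pos [ 0.56   -0.1615  0.1758] x [ 0.002 -0.    -1.   ] zdir deg 8.58 F [-0.17  0.13  0.73] w 0.027 q [-0.24  0.46  0.61  1.78 -0.31  1.    0.64]
shift [ 0.0658  0.0003 -0.0001]
turn about tool x -0.0003 deg -0.01631964257201446
```

Emit:
{"fn": "move_arm", "kwargs": {"steps": "0.02 0 0 0 255; 0.04 0 0 0 255; 0.053 0 0 0 255; 0.06 0 0 0 255; 0.062 0 0 0 255; 0.064 0 0 0 255; 0.065 0 0 0 255; 0.065 0 0 0 255; 0.065 0 0 0 255"}}

```text
clock: 15.03
position: [0.5596, -0.1612, 0.11]
ee_rot: [-0.118, 1.566, 0.118]
force: [0.4, 0.3, -0.4]
width: 0.005
```

Emit:
{"fn": "move_arm", "kwargs": {"steps": "0.0005 0 0 0 255; 0.001 0 0 0 255; 0.0015 0 0 0 255; 0.0015 0 0 0 255"}}

```text
clock: 15.37
position: [0.5594, -0.1612, 0.1084]
ee_rot: [-0.118, 1.567, 0.118]
force: [-1.7, 0.5, 6.6]
width: 0.006
```

Contact at z 0.1084 with 6.6 N. I'll press a little more, hold, and read the lid's tilt during the press.

Emit:
{"fn": "move_arm", "kwargs": {"steps": "0.0004 0 0 0 255; 0.0004 0 0 0 255; 0.0004 0 0 0 255"}}

```text
clock: 15.62
position: [0.5594, -0.1611, 0.1083]
ee_rot: [-0.117, 1.567, 0.118]
force: [-2.5, 2.1, 10.0]
width: 0.001
```

```bash
cat >> h.py <<'E'
def lidplane(t):
    P=cloud(load(t));Q=P[(np.hypot(P[:,0]-.516,P[:,1]+.1675)<.062)]; B=band(Q,.1,.116); A=np.c_[B[:,:2]-[.516,-.1675],np.ones(len(B))]; m=np.ones(len(B),bool)
    for _ in range(4):
        s=np.linalg.lstsq(A[m],B[m,2],rcond=None)[0]; m=abs(A@s-B[:,2])<.003
    print(t,'plane',s.round(4),m.sum())
E
python3 -c "
from h import *
plan([.5155,-.168,.11],8.6); shot('side','s10'); shot('wrist','w10'); lidplane('s9');lidplane('s10'); lidplane('w10')
crop('s10',220,180,340,290,5,'c_s10')"
```

```text
t 15.62 pos [ 0.5594 -0.1611  0.1083] x [ 0.001  0.    -1.   ] zdir deg 8.59 F [-2.47  2.09 10.01] w 0.001 q [-0.21  0.53  0.57  1.85 -0.37  0.86  0.69]
shift [-0.0017 -0.0002 -0.0444]
turn about tool x -0.0002 deg -0.012292275970764877
s9 plane [-0.001  -0.0007  0.108 ] 811
s10 plane [ 0.0009 -0.      0.108 ] 734
w10 plane [ 0.0011 -0.0002  0.1074] 15228
```

View pics/c_s10.png

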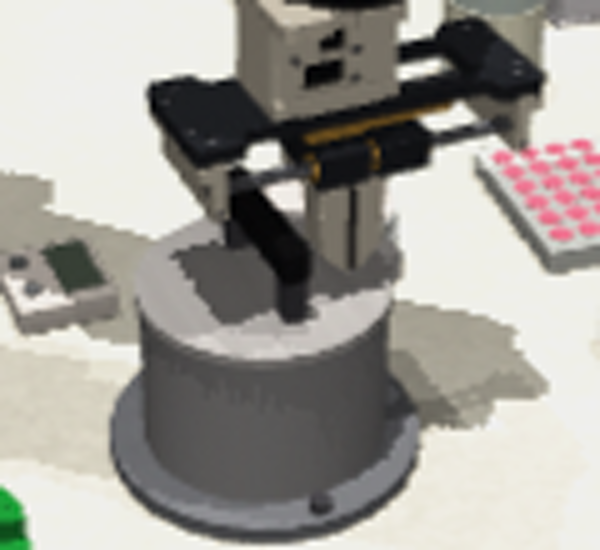

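Under 10 N on the key side, beside the bar at crop (350,250), the lid doesn't rock. Now the back side.

Emit:
{"fn": "move_arm", "kwargs": {"steps": "-0.02 0 0 0 255; -0.05 0 0 0 255; -0.075 0 0 0 255; -0.08 0 0 0 255; -0.08 0 -0.03 0 255; -0.08 0 -0.065 0 255; -0.08 0 -0.09 0 255; -0.08 0 -0.09 0 255; -0.06 0 -0.09 0 255; -0.03 0 -0.09 0 255"}}

```text
clock: 16.55
position: [0.4723, -0.1751, 0.1391]
ee_rot: [-0.118, 1.561, 0.117]
force: [1.4, 0.3, -0.1]
width: 0.009
```

Emit:
{"fn": "move_arm", "kwargs": {"steps": "0.015 0 0 0 255; 0.023 0 0 0 255; 0.025 0 0 0 255; 0.026 0 0 0 255; 0.026 0 0 0 255"}}

```text
clock: 16.97
position: [0.4708, -0.1748, 0.112]
ee_rot: [-0.118, 1.567, 0.117]
force: [-0.1, -0.1, -0.6]
width: 0.009
```

```bash
python3 -c "
from h import *
plan([.5155-.045*.9888,-.168-.045*.1495,.1084],8.6)"
```

```text
t 16.97 pos [ 0.4708 -0.1748  0.112 ] x [ 0.001 -0.    -1.   ] zdir deg 8.58 F [-0.1  -0.08 -0.58] w 0.009 q [-0.2   0.41  0.6   2.04 -0.33  0.78  0.74]
shift [0.0036 0.0001 0.0002]
turn about tool x -0.0003 deg -0.01665412411922773
```

Emit:
{"fn": "move_arm", "kwargs": {"steps": "0.001 0 0 0 255; 0.002 0 0 0 255; 0.003 0 0 0 255; 0.0035 0 0 0 255; 0.004 0 0 0 255; 0.0044 0 0 0 255; 0.0044 0 0 0 255; 0.0044 0 0 0 255"}}

```text
clock: 17.63
position: [0.4705, -0.1746, 0.1082]
ee_rot: [-0.117, 1.566, 0.118]
force: [-4.3, 1.6, 17.4]
width: 0.009
```

```bash
python3 -c "
from h import *
plan([.5155,-.168,.11],8.6)
s=arm.observe();shot('side','s11'); shot('wrist','w11'); lidplane('s11'); lidplane('w11')
crop('s11',220,180,340,290,5,'c_s11')"
```

```text
t 17.63 pos [ 0.4705 -0.1746  0.1082] x [ 0.001  0.001 -1.   ] zdir deg 8.58 F [-4.29  1.61 17.37] w 0.009 q [-0.2   0.42  0.59  2.04 -0.33  0.77  0.75]
shift [-0.0017 -0.0002  0.0455]
turn about tool x -0.0003 deg -0.018175821808171122
s11 plane [1.000e-04 4.000e-04 1.079e-01] 626
w11 plane [ 0.0012 -0.0003  0.1075] 15541
```

View pics/c_s11.png

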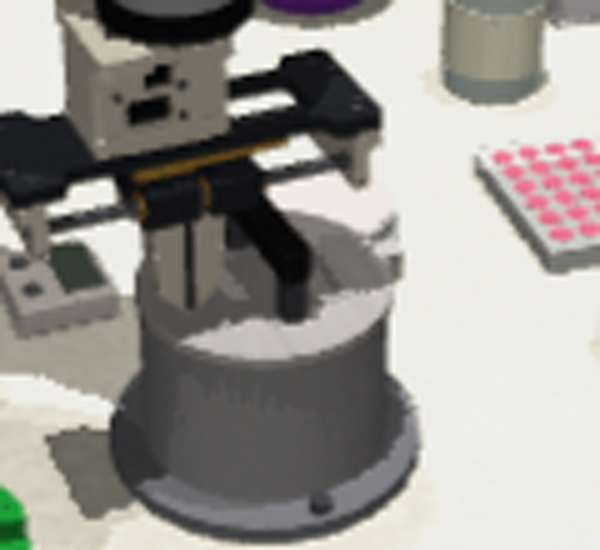

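The lid is steady under 17 N on the back side. Retreating straight up.

Emit:
{"fn": "move_arm", "kwargs": {"steps": "-0.01 0 0 0 255; -0.04 0 0 0 255; -0.08 0 0 0 255; -0.12 0 0 0 255; -0.14 0 0 0 255; -0.15 0 0 0 255; -0.15 0 0 0 255; -0.15 0 0 0 255; -0.15 0 0 0 255; -0.15 0 0 0 255"}}

```text
clock: 18.57
position: [0.4693, -0.1742, 0.2554]
ee_rot: [-0.117, 1.571, 0.118]
force: [-0.0, 0.4, 0.3]
width: 0.001
```

```bash
python3 -c "
from h import *
plan([.5155,-.168,.11],8.6)
shot('side','s12'); shot('wrist','w12'); lidplane('s12'); lidplane('w12')
P=cloud(load('s12')); print(fitc(band(P,.098,.118),(.516,-.1665),.068,ext=.006))
a=load('side0')['img'];b=load('s12')['img']; cv2.imwrite('pics/cmp.png',np.hstack([a[130:,150:],b[130:,150:]]))"
```

```text
t 18.57 pos [ 0.4693 -0.1742  0.2554] x [-0.003  0.    -1.   ] zdir deg 8.59 F [-0.04  0.41  0.33] w 0.001 q [-0.31  0.23  0.69  1.87 -0.16  1.11  0.59]
shift [ 0.1453 -0.0009  0.0471]
turn about tool x -0.0002 deg -0.013106985534449223
s12 plane [-5.000e-04 -1.000e-04  1.079e-01] 810
w12 plane [ 0.0011 -0.0004  0.1075] 8163
(array([ 0.5148, -0.1692,  0.0667]), array([ 0.5151, -0.1687]), 42)
```

View pics/cmp.png

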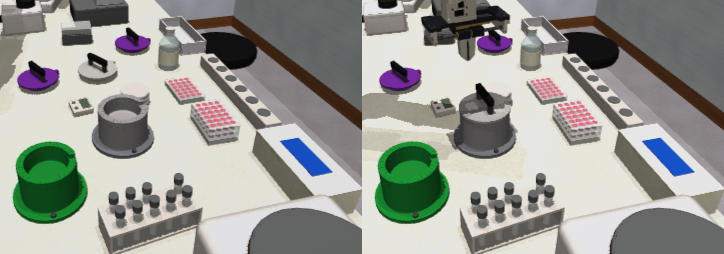

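The before/after side view shows the lid on the grey jar and everything else in place. The gripper is clear, so I'm handing in.

```bash
python3 -c "
from h import *
print(arm.sign_off())"
```

```text
the job is handed in; nothing more can be done
None
```

The culture jar is closed and the job is handed in at about 18.7 s. The sign-off gave no verdict, so the results below are from my own readings.

**Placing:** I lifted the grey lid by its bar and rested its key on the rim, about 21° to one side of the notch. I then turned it along the rim under light pressure until the upward force disappeared. From there it went down about 9.5 mm until it met firm resistance.

**Press check:** I let go and pressed with the shut fingertips, at 10 N on the key side and 17 N on the opposite side. The lid did not rock:
- **Tilt:** about 0.001 rad before, during and after the presses.
- **Height:** the flange top read 107.5–108 mm, against 108 mm nominal when home.

**Surroundings:** in the last side picture the bystanders and look-alikes looked unmoved by eye; I did not measure them.

**Disagreements:**
- **Notch direction:** my first estimate from the depth image was about 3°, but the key dropped in at about 8.6°.
- **Cameras:** they differed by 2–3 mm on positions.
- **Sideways drift:** partway through the turn the lid drifted about 2 mm sideways, which I corrected.

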